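Clamp a knife in an inclined blade press and lock it

ROBOT

A 7-joint arm with a two-finger parallel gripper is mounted at the origin on the work surface. World frame = base frame: x ahead of the robot, y to its left, z up, the work surface at z = 0. Lengths are in m, angles in degrees, forces in N, time in s.
With the tool pointing down it reaches from about 0.375 to 0.925 m from the base axis. Payload 3.1 kg.
Tool frame: the origin (TCP) lies midway between the tips of the shut fingers; the grasp point (between the pads) lies ctrl.hold_point_z behind it (ctrl.hold_point_z is the distance from the TCP to the grasp point, in m); z points along the fingers, y is the line along which they close (so a half turn about z gives the same grasp; the last joint's range is limited). The gripper opens to 85 mm and grips with 20 to 120 N. Pads are 22 mm wide; open, the fingers measure 114 mm over their backs; the gripper's body (76 mm by 85 mm) begins 54 mm behind the grasp point. The pads swing forward as they close: fully open they stand 13 mm farther back than shut.
Start: joints at [-75.275, 21.939, 2.515, 91.553, -1.026, 66.532, -2.859], TCP at [0.226, 0.61, 0.231] pointing down, gripper open.
Joint ranges: [-149.38, 149.38], [-23.57, 123.04], [-84.95, 90], [0, 143.3], [-89.99, 269.99], [3.08, 112.72], [-163.45, 163.45]. Speed limits (degrees/s): [159.86, 159.86, 180, 180, 180, 180, 180].

INTERFACE

Orientations are given as a 3x3 rotation matrix whose columns are the frame's x, y, z axes.
In Python, from station import ctrl, viewer, workorder gives the robot as it stands. The module is installed in compiled form; this text tells all that it offers.
- The arm moves only by the tool servo_tool, never from a script. Its argument "plan" is a list of rows, each a list of 7 numbers: the shift along the tool's x, y, z in units of 40 mm (1.0 is 40 mm), then the turn, a rotation vector about the tool's x, y, z in units of 6 degrees (1.0 is 6 degrees), then the opening, from -1 (shut) to 1 (fully open). A call has 1 to 8 rows; each row shifts and turns the commanded pose from where the row before left it, along the tool's axes as they then stand; what a row does not reach is not made up. A row lasts 1/12 s, in which the tool goes at most 41.7 mm and 7.16 degrees, less where a joint would pass 70% of its speed; a pose out of reach is approached as far as the arm can. A call is refused whole if a number of a shift passes 1 or a number of a turn 1, either way. A call with a gripper value outside its range is refused whole. The fingers move at their own pace and stop on an object; "squeeze" is the grip in N (left out, the last holds). Time passes only in rows, so rows that do not move let the fingers close. It gives the time, the measured TCP pose, the force, the opening and the grip force at its end, in the units of the state.
- ctrl.get_state(): the state, without advancing time (a new reading comes with each control period).
- viewer.capture(name): name is "scene" or "top" or "wrist"; returns a dict with "img" (384x512x3 uint8, red, green, blue), "range_z" (384x512 float32, m along the optical axis (not along the pixel's ray), 0 where there is no reading), "K" (3x3 intrinsics, pixels), "extrinsics" (4x4, takes a point from camera to world coordinates); the wrist camera has in their place "T_tool_cam" (4x4, takes a point from camera to tool coordinates, whose origin is the TCP and whose axes are the flange's). Camera axes: x right, y down, z forward; pixel columns grow to the right and rows downward; lengths in m; the calibration is good to about 2 mm. The wrist camera is an equidistant fisheye: a pixel r from the principal point sees the ray r / f radians off the axis. A picture is of the moment at which its call begins: read the wrist's pose just before it.
- workorder.sign_off(): hands the job in; it is judged then, once.
Trained networks look in the newest picture that a camera, given by its name, has taken for a name from the list of things; names that differ only in an ending like _2 or _b are one class to them, and where a whole thing is asked for, a point or a joint stands for the part that bears it (a point fixed in the world has none). Each returns a list of dicts, best first, with "score" (0 to 1); they miss things now and then, are a little off and sometimes report something else, mostly with a low value. They report only what shows in the picture. A call takes as long as a camera call.
- viewer.spot_in(camera, query): "rect" ([centre column, centre row, width, height] in pixels, round what is visible of it).
- viewer.masks_of(camera, query): "mask" (384x512 bool, what is visible of it) and "rect" ([centre column, centre row, width, height] in pixels, round what is visible of it).
- viewer.tip_of(camera, query): "position" ([column, row] in pixels: a listed point, or the origin of a listed thing).
The state is a dict: "t": time; "joint_pos": joint angles; "joint_velocities": joint speeds; "joint_efforts": joint torques, N m; "tool_pos": TCP position; "tcp_rot": TCP orientation; "ft_force": force on the tool from outside, world axes, zero at the start; "wrist_torque": the same for the moment, N m; "opening": finger opening in m; "finger_force": force on a finger pad.
Only numpy, scipy, OpenCV 4.12 (cv2) and the standard library are available. Lean on these libraries where they do the work, as an engineer would, in place of code of your own. Each camera call takes 0.05 s, during which the arm holds its last target. There are 200 camera calls.

TASK

On the sloping blade clamp, pull the yellow safety catch fully out, then turn the black wing handle clockwise until you feel its foot bite firmly on the knife, without wrenching it, and last turn the brass lock collar clockwise until its blue pin stands at the red locked mark. Let go of everything, leave the catch out, and do not disturb the other things on the bench.

Things in the scene. Friction and masses are not known exactly. Their poses are not given: they have to be found in the camera images.
- deck: steel bridge plate of the green blade clamp, 150 x 210 x 12 mm, fixed, sloping 30 degrees, its face up and towards the robot. Origin: on the clamp screw's axis at the upper face. x: up the slope; y: left along the plate; z: square out of the face (heights below are along it). Come along -z, the tool 30 degrees from vertical. Clockwise is as seen from outside, looking along -z.
- catch_pin (a point): on the axis of the yellow safety catch's upright pin, at height 50 mm, 66 mm along deck y when the catch is fully in. Pin 14 mm diameter, heights 24 to 56 mm. 12 mm high guides lie 17 mm either side of the catch in x. The catch's nose blocks the handle's red dog: the handle turns at most about 0.15 rad until the catch is out.
- safety_catch (a joint): travel of the catch outward along deck +y, m: 0 to 0.003 at the start (in), 0.018 at its stop (fully out); counts as out above 0.013. About 3 N of friction, no spring: it stays where it is left.
- handle_grip (a point): centre of the black wing handle on the screw axis, height 52 mm. The wing is 56 mm long along this point's x, 14 mm thick along its y, heights 34 to 68 mm, and turns with the handle; grip it across its thickness. Its z is the deck's z. More than one grasp's turn is needed: regrasp. Standing still, friction can act either way: judge the torque by its change from step to step.
- clamp_handle (a joint): turn of the wing handle, rad, clockwise positive, 0 at the start (wing along deck x), hard end 2.9. Running friction 0.15 N m; the foot goes down 6 mm per rad. On the knife the resisting torque rises about 1.7 N m per rad, and the foot's force is 1 N per 0.006 N m of that rise: stop at a rise of 0.2 to 0.4 N m. Let go, it holds by friction (slips back to 25 N if tighter).
- foot: round steel foot of the clamp screw, 22 mm diameter, with a sprung black pad, under the bridge; goes along deck -z onto the knife lying across the bed. It meets the knife at 1.3 to 2.6 rad of handle turn; the knife's height varies and is not given: feel it. Wanted: a firm grip, 30 to 70 N while turning; over 100 N spoils the knife. Origin: centre of the steel foot's underside.
- collar_pin (a point): on the axis of the lock collar's upright blue pin, at height 36 mm, 56 mm from the screw axis. Pin 14 mm diameter, heights 11 to 41 mm, at the end of a 14 mm wide, 11 mm high brass arm.
- lock_collar (a joint): turn of the lock collar about the screw axis, rad, clockwise positive; 0 to 0.35 at the start, 1.2 with the pin at the red locked mark on the plate, 1.6 at its hard end (too far). At 0 the pin lies 330 degrees anticlockwise from deck x, at the mark 261. 0.12 N m of friction (2 N at the pin); stays where it is left.
- hammer: bench hammer, 260 mm, lying loose beside the clamp; leave alone. Origin under its middle.
- glue: white glue bottle, 56 mm diameter, 150 mm tall; leave alone. Origin at the centre of its base.
- pin_cup: steel cup, 68 mm diameter, 70 mm tall; leave alone. Origin at the centre of its base.
- knife: finished knife with light wood handle, 285 mm, lying flat; leave alone. Origin under its bolster.
- handle_block: dark wood block, 120 x 40 x 30 mm; leave alone. Origin at the centre of its base.

How it is judged:
By the outcome, as a careful person would: the job done as asked, in the order asked, and still so for the second after the job is handed in, with the robot touching nothing.
It also fails if it takes over 70 s, if anything falls off the work surface, if the arm or the gripper's body presses on something with over 40 N, if the wrist force passes 120 N, or if a joint passes its speed limit or range.

## Working session

There is one attempt and no reset: what is moved stays moved. The work goes in short steps, Python scripts to look and compute and a tool call to move; the robot and the scene stay as the last step left them, time stands still between calls to the robot, and variables do not carry over. Pictures are saved under pics/ and viewed, at most 10 in all, crops included, and the job is handed in when it is done.

Besides the shell and the picture viewer there is one more tool, called after "Request:" by a JSON object that holds its "op" and its "data". servo_tool: Moves the arm, as the interface text tells. Its arguments: {"type":"object","properties":{"plan":{"type":"array","items":{"type":"array","items":{"type":"number"}}},"squeeze":{"type":"number"}},"required":["plan"]}

```bash
mkdir -p pics; cat > h.py <<'E'
import numpy as np, cv2
from station import ctrl, viewer, workorder
def cap(n,name=None):
    c=viewer.capture(n)
    if name: cv2.imwrite('pics/'+name,c['img'][:,:,::-1])
    return c
def ray(c,px):
    K=c['K'];d=np.array([(px[0]-K[0,2])/K[0,0],(px[1]-K[1,2])/K[1,1],1.]);E=c['extrinsics']
    return E[:3,3],E[:3,:3]@d
def dep(c,px,r=1):
    u,v=int(round(px[0])),int(round(px[1]));z=c['range_z'][v-r:v+r+1,u-r:u+r+1];z=z[z>0]
    o,d=ray(c,px);return o+d*np.median(z) if len(z) else None
def tri(rs):
    A=0;b=0
    for o,d in rs:
        d=d/np.linalg.norm(d);P=np.eye(3)-np.outer(d,d);A=A+P;b=b+P@o
    return np.linalg.solve(A,b)
E
python3 - <<'E'
from h import *
np.set_printoptions(precision=4,suppress=True)
s=ctrl.get_state();print(s,ctrl.hold_point_z)
cs={n:cap(n,n+'0.png') for n in('scene','top','wrist')}
for q in('catch_pin','handle_grip','collar_pin','deck','foot','glue','hammer','pin_cup','knife','handle_block'):
    rs=[]
    for n in('scene','top'):
        t=viewer.tip_of(n,q)
        for x in t[:2]: print(q,n,np.array(x['position']),round(x['score'],2),dep(cs[n],x['position']))
        if t: rs.append(ray(cs[n],t[0]['position']))
    if len(rs)==2: print('  tri',tri(rs))
E
python3 -c "
import cv2,numpy as np
a=[cv2.imread('pics/%s0.png'%n) for n in('scene','top')]
cv2.imwrite('pics/m.png',cv2.resize(np.vstack(a),None,fx=.78,fy=.78))"
```

```text
{'t': 0.0, 'joint_pos': array([-75.2748,  21.9905,   2.5077,  91.6518,  -1.0254,  66.5306,
        -2.8593]), 'joint_velocities': array([-0.0299, -0.0434, -0.07  , -0.0177,  0.0307, -0.0512,  0.0367]), 'joint_efforts': array([ -0.0003, -43.3457,   1.0243, -24.9517,   0.0105,   0.0113,
         0.    ]), 'tool_pos': array([0.2254, 0.6086, 0.2299]), 'tcp_rot': array([[-0.9378,  0.3473, -0.0008],
       [ 0.3473,  0.9378, -0.0025],
       [-0.0001, -0.0026, -1.    ]]), 'ft_force': array([-0.1908,  0.0276,  0.0304]), 'wrist_torque': array([-0.0453, -0.0378,  0.0159]), 'finger_force': 0.0, 'opening': 0.0851746221634373} 0.0187
catch_pin scene [273.3 174.9] 0.61 [0.6175 0.0241 0.1771]
catch_pin top [244.9 188.8] 0.66 [0.6121 0.01   0.1527]
  tri [0.6077 0.0125 0.1674]
handle_grip scene [260.  158.2] 0.59 [ 0.5983 -0.0369  0.1912]
handle_grip top [267.7 196.1] 0.59 [ 0.5862 -0.0433  0.1916]
  tri [ 0.5881 -0.0444  0.1831]
collar_pin scene [238.4 161.5] 0.85 [ 0.5468 -0.1622  0.1027]
collar_pin top [286.2 179. ] 0.85 [ 0.6264 -0.0886  0.1907]
  tri [ 0.6284 -0.0883  0.1736]
deck scene [248.2
[... 155 characters left out ...]
127 -0.0529  0.1315]
glue scene [189.7 187.6] 0.95 [ 0.6641 -0.2483  0.0297]
glue top [343.8 185.8] 0.94 [ 0.6274 -0.2504  0.0775]
glue top [268.7 185.1] 0.32 [ 0.6097 -0.0457  0.2067]
  tri [ 0.6427 -0.2691  0.007 ]
hammer scene [202.  155.8] 0.84 [ 0.4953 -0.3776  0.0077]
hammer top [390.4 241.7] 0.8 [ 0.4804 -0.3787  0.0267]
  tri [ 0.4829 -0.3896 -0.0035]
pin_cup scene [291.2 270.3] 0.56 [0.7263 0.1764 0.0297]
pin_cup top [198.1 165.2] 0.68 [0.7091 0.1393 0.0062]
  tri [ 0.7055  0.1493 -0.0028]
knife scene [321.1 276.8] 0.76 [0.6816 0.2327 0.0127]
knife top [167.2 179.4] 0.61 [0.6682 0.2234 0.0177]
  tri [0.6716 0.2267 0.0006]
handle_block top [325.4 238.6] 0.97 [ 0.4933 -0.2032  0.0278]
```

View pics/m.png

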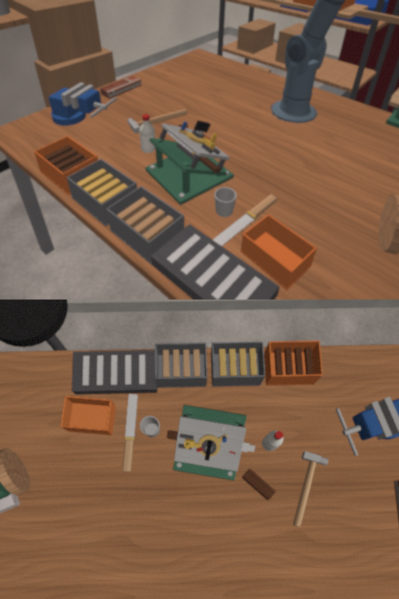

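The overview shows the clamp centred near (210,445) in the lower (top-view) half, with the vice, glue and hammer to the right and the knife and cup to the left. It is too coarse to grasp from, so I'll fit the deck plane and then bring the wrist camera closer.

```bash
python3 - <<'E'
from h import *
np.set_printoptions(precision=4,suppress=True)
s=ctrl.get_state()
c=cap('top');m=viewer.masks_of('top','deck');
for x in m[:3]: print(x['score'],x['rect'],x['mask'].sum())
M=m[0]['mask'];v,u=np.nonzero(M&(c['range_z']>0));z=c['range_z'][v,u]
K=c['K'];E=c['extrinsics'];P=np.c_[(u-K[0,2])/K[0,0]*z,(v-K[1,2])/K[1,1]*z,z]@E[:3,:3].T+E[:3,3]
best=0;rng=np.random.default_rng(0)
for i in range(2000):
    a=P[rng.choice(len(P),3,0)];n=np.cross(a[1]-a[0],a[2]-a[0]);l=np.linalg.norm(n)
    if l<1e-6: continue
    n/=l;k=abs((P-a[0])@n)<.004
    if k.sum()>best and abs(n[2])>.7: best=k.sum();kk=k
Q=P[kk];q=Q.mean(0);n=np.linalg.svd(Q-q)[2][2];n*=np.sign(n[2]);print('plane',best,len(P),n,q,np.degrees(np.arccos(n[2])),'yaw',np.degrees(np.arctan2(-n[1],-n[0])))
r=cv2.minAreaRect(Q[:,:2].astype('f4'));print(r)
psi=np.arctan2(-n[1],-n[0])
for p in ([.588,-.044,.183],[.608,.0125,.167],[.628,-.088,.174]): print('h',(np.array(p)-q)@n)
img=c['img'][130:270,190:350];cv2.imwrite('pics/t1.png',cv2.resize(img[:,:,::-1],None,fx=4.5,fy=4,interpolation=3))
E
```

```text
0.65 [270.1, 179.2, 110.8, 81.0] 6306
plane 3486 6283 [-0.4906  0.0962  0.8661] [ 0.6249 -0.0522  0.1381] 29.99534660060572 yaw -11.089231496532738
((0.6235280632972717, -0.04651091992855072), (0.20936599373817444, 0.1319526880979538), 78.6500244140625)
h 0.05775615107604125
h 0.03951995805878476
h 0.02610691088844875
```

View pics/t1.png

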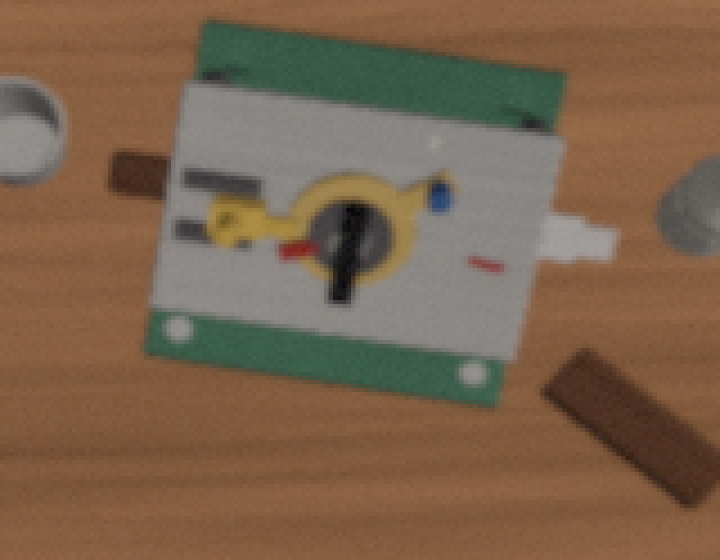

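The enlarged top view shows the yellow catch pin at about (230,218), the black wing at (345,250) and the blue pin at (440,193). The red locked mark is at (487,264) and the red dog at (297,250). The plane fit gives a 30.0° slope with yaw of about -11°. Next I move to a viewing pose over the clamp.

```bash
cat >> h.py <<'E'
from scipy.spatial.transform import Rotation as Rn
np.set_printoptions(precision=3,suppress=True)
psi=np.radians(-11.2);c3,s3=np.cos(np.pi/6),.5
X=np.array([c3*np.cos(psi),c3*np.sin(psi),s3]);Y=np.array([-np.sin(psi),np.cos(psi),0]);Z=np.cross(X,Y)
D=np.c_[X,Y,Z]
R0=np.c_[-X,Y,-Z]   # tool at deck, fingers along deck y
def Rt(a): return R0@Rn.from_euler('z',a,degrees=True).as_matrix()  # +a = clockwise
def need(p,R=None):
    "tool-axis shift in 40mm units, turn in 6deg units to reach TCP p,R"
    s=ctrl.get_state();C=s['tcp_rot'];sh=C.T@(np.array(p)-s['tool_pos'])/.04
    tu=np.degrees(Rn.from_matrix(C.T@(C if R is None else R)).as_rotvec())/6
    print('shift',sh,'turn',tu);return sh,tu
E
python3 -c "
from h import *
need([.515,-.03,.32],R0)"
```

```text
shift [-12.333 -12.482  -2.218] turn [-0.398 -4.989 -1.486]
```

Request:
{"op": "servo_tool", "data": {"plan": [[-0.62,-0.62,-0.15,0,0,0,1],[-0.62,-0.62,-0.15,0,0,0,1],[-0.62,-0.62,-0.15,0,0,0,1],[-0.62,-0.62,-0.15,0,0,0,1],[-0.62,-0.62,-0.15,0,0,0,1],[-0.62,-0.62,-0.15,0,0,0,1],[-0.62,-0.62,-0.15,0,0,0,1],[-0.62,-0.62,-0.15,0,0,0,1]]}}

```text
t: 1.92
tool_pos: [0.3435, 0.3529, 0.2798]
tcp_rot: [[-0.938, 0.347, 0.0], [0.347, 0.938, 0.001], [-0.0, 0.001, -1.0]]
ft_force: [1.1, 0.4, 0.1]
opening: 0.0855
finger_force: 0.0
```

Request:
{"op": "servo_tool", "data": {"plan": [[-0.62,-0.62,-0.1,0,0,0,1],[-0.62,-0.62,-0.1,0,0,0,1],[-0.62,-0.62,-0.1,0,0,0,1],[-0.62,-0.62,-0.1,0,0,0,1],[-0.62,-0.62,-0.1,0,0,0,1],[-0.62,-0.62,-0.1,0,0,0,1],[-0.62,-0.62,-0.1,0,0,0,1],[-0.62,-0.62,-0.1,0,0,0,1]]}}

```text
t: 2.58
tool_pos: [0.4605, 0.0978, 0.3118]
tcp_rot: [[-0.938, 0.347, 0.001], [0.347, 0.938, 0.001], [-0.0, 0.001, -1.0]]
ft_force: [0.9, 0.7, 0.4]
opening: 0.0855
finger_force: 0.0
```

Request:
{"op": "servo_tool", "data": {"plan": [[-0.6,-0.6,-0.1,-0.08,-0.8,-0.25,1],[0,0,0,-0.08,-0.9,-0.25,1],[0,0,0,-0.08,-0.9,-0.25,1],[0,0,0,-0.08,-0.9,-0.25,1],[0,0,0,-0.08,-0.9,-0.25,1],[0,0,0,0,-0.6,-0.24,1],[0,0,0,0,0,0,1],[0,0,0,0,0,0,1]]}}

```text
t: 3.25
tool_pos: [0.4735, 0.0687, 0.315]
tcp_rot: [[-0.849, 0.195, 0.491], [0.169, 0.981, -0.098], [-0.5, -0.0, -0.866]]
ft_force: [0.8, 0.5, -0.0]
opening: 0.0854
finger_force: 0.0
```

```bash
cat >> h.py <<'E'
def wr(name=None):
    s=ctrl.get_state();c=cap('wrist',name);T=np.eye(4);T[:3,:3]=s['tcp_rot'];T[:3,3]=s['tool_pos'];c['extrinsics']=T@c['T_tool_cam'];return c
def wray(c,px):
    K=c['K'];x=(px[0]-K[0,2])/K[0,0];y=(px[1]-K[1,2])/K[1,1];r=np.hypot(x,y)+1e-12
    d=np.array([x/r*np.sin(r),y/r*np.sin(r),np.cos(r)]);E=c['extrinsics'];return E[:3,3],E[:3,:3]@d
def wpx(c,P):
    E=c['extrinsics'];q=E[:3,:3].T@(np.array(P)-E[:3,3]);th=np.arctan2(np.hypot(q[0],q[1]),q[2]);a=np.arctan2(q[1],q[0]);K=c['K']
    return np.array([K[0,2]+K[0,0]*th*np.cos(a),K[1,2]+K[1,1]*th*np.sin(a)])
def wdep(c,px,r=1):
    u,v=np.round(px).astype(int);z=c['range_z'][v-r:v+r+1,u-r:u+r+1];z=z[z>0]
    if not len(z): return None
    o,d=wray(c,px);f=c['extrinsics'][:3,2]@d;return o+d*np.median(z)/f
E
python3 - <<'E'
from h import *
s=ctrl.get_state();print(s['t'],s['tool_pos'],s['joint_pos']);need([.515,-.03,.32],R0)
c=wr('w1.png');print(c['T_tool_cam'],c['K'])
for q in('catch_pin','handle_grip','collar_pin','deck'):
    for x in viewer.tip_of('wrist',q)[:2]:
        p=x['position'];print(q,np.array(p),round(x['score'],2),wdep(c,p),wray(c,p)[1])
E
```

```text
3.25 [0.473 0.069 0.315] [-42.645 -19.457  14.382 128.216  30.754  50.476  35.04 ]
shift [-1.36  -2.217  0.643] turn [-0.009  0.002 -0.007]
[[ 0.001 -0.955 -0.295  0.075]
 [ 1.     0.     0.001  0.   ]
 [-0.    -0.295  0.955 -0.142]
 [ 0.     0.     0.     1.   ]] [[297.319   0.    252.124]
 [  0.    297.319 195.478]
 [  0.      0.      1.   ]]
catch_pin [237.7 216.4] 0.83 [0.603 0.026 0.182] [ 0.754 -0.199 -0.626]
catch_pin [320.7 167. ] 0.56 [0.677 0.144 0.038] [ 0.678  0.098 -0.728]
handle_grip [183.5 218.6] 0.9 [ 0.585 -0.034  0.191] [ 0.705 -0.373 -0.603]
collar_pin [158.3 235.6] 0.75 [ 0.62  -0.086  0.185] [ 0.706 -0.456 -0.543]
deck [191.8 202.8] 0.79 [ 0.601 -0.035  0.152] [ 0.682 -0.341 -0.648]
deck [322.  168.8] 0.37 [0.676 0.145 0.044] [ 0.683  0.101 -0.723]
```

View pics/w1.png

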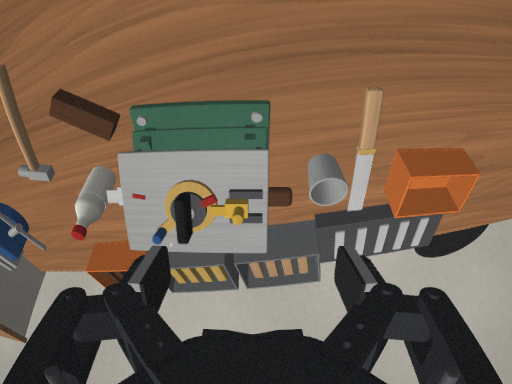

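The wrist view shows the catch pin at (240,212), the wing at (183,215), the blue pin at (158,238) and the red mark at (138,197). I'll take a second view from closer in.

```bash
python3 - <<'E'
from h import *
need([.555,-.03,.245],R0)
E
```

```text
shift [-1.221 -2.025  2.76 ] turn [-0.012  0.016 -0.026]
```

Request:
{"op": "servo_tool", "data": {"plan": [[-0.3,-0.5,0.69,0,0,0,1],[-0.3,-0.5,0.69,0,0,0,1],[-0.3,-0.5,0.69,0,0,0,1],[-0.3,-0.5,0.69,0,0,0,1],[0,0,0,0,0,0,1],[0,0,0,0,0,0,1]]}}

```text
t: 4.0
tool_pos: [0.5539, -0.0316, 0.2427]
tcp_rot: [[-0.849, 0.201, 0.489], [0.173, 0.98, -0.103], [-0.499, -0.003, -0.866]]
ft_force: [0.7, 0.8, -0.5]
opening: 0.0855
finger_force: 0.0
```

```bash
python3 - <<'E'
from h import *
s=ctrl.get_state();print(s['t'],s['tool_pos'],s['joint_pos'])
c=wr('w2.png')
# plane fit of deck from the depth
v,u=np.nonzero(viewer.masks_of('wrist','deck')[0]['mask']&(c['range_z']>0))
P=np.array([wdep(c,(a,b),0) for a,b in zip(u[::5],v[::5])])
h=P@Z;hh=np.histogram(h,bins=np.arange(h.min(),h.max(),.002));i=hh[0].argmax();h0=hh[1][i]+.001
Q=P[abs(h-h0)<.005];q=Q.mean(0);n=np.linalg.svd(Q-q)[2][2];n*=np.sign(n[2]);print('plane',len(Q),n,Z,'h0',np.median(Q@Z))
h0=np.median(Q@Z)
for q in('catch_pin','handle_grip','collar_pin'):
    for x in viewer.tip_of('wrist',q)[:1]:
        p=x['position'];o,d=wray(c,p);H={'catch_pin':.05,'handle_grip':.052,'collar_pin':.036}[q]
        pt=wdep(c,p);print(q,np.array(p),round(x['score'],2),'depth deck coords',pt@D-[0,0,h0],'ray@H',(o+d*((h0+H-o@Z)/(d@Z)))@D-[0,0,h0], viewer.masks_of('wrist',q)[0]['rect'])
E
```

```text
4.0 [ 0.554 -0.032  0.243] [-40.515  -7.11   32.786 127.447  25.218  32.225  53.15 ]
plane 4464 [-0.491  0.097  0.866] [-0.49   0.097  0.866] h0 -0.1923648583999228
catch_pin [332.6 212.9] 0.6 depth deck coords [0.602 0.14  0.056] ray@H [0.605 0.141 0.05 ] [313.6, 203.5, 57.5, 34.6]
handle_grip [251.1 213.2] 0.87 depth deck coords [0.598 0.076 0.068] ray@H [0.604 0.076 0.052] [262.0, 214.5, 74.0, 80.0]
collar_pin [206.  244.7] 0.96 depth deck coords [0.637 0.036 0.041] ray@H [0.64  0.035 0.036] [243.2, 205.3, 90.0, 99.2]
```

View pics/w2.png

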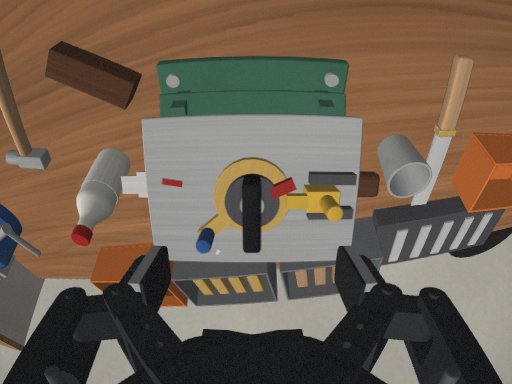

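The heights match the text: tops at 56, 68 and 41 mm, and the catch pin 65 mm from the axis. The picture has the catch pin at (332,212), the wing at (251,213), the blue pin at (205,240) and the red mark at (172,183). Next I compute the descent and check the heights around the catch.

```bash
cat >> h.py <<'E'
O=D@np.array([.6045,.0755,-.1924])
def dk(x,y,h): return O+D@np.array([x,y,h])
def st():
    s=ctrl.get_state();print('t',s['t'],'tcp deck',D.T@(s['tool_pos']-O)*1000,'ang',np.degrees(Rn.from_matrix(R0.T@s['tcp_rot']).as_rotvec()),'q',s['joint_pos'],'F',D.T@s['ft_force'],'M',D.T@s['wrist_torque'],'op',s['opening']*1000,s['finger_force']);return s
E
python3 - <<'E'
from h import *
st()
c=wr()
for n,p in(('dog',(283,187)),('dog',(290,184)),('bar',(295,201)),('catch',(312,195)),('catch',(318,208)),('collararm',(212,226)),('mark',(172,183)),('guide',(335,178))): print(n,D.T@(wdep(c,p)-O)*1000)
print('above');need(dk(0,.066,.08),R0);print('down');need(dk(0,.066,.026),R0)
E
```

```text
t 4.4 tcp deck [ -7.188   4.934 129.929] ang [-0.025 -0.149 -0.011] q [-40.568  -7.437  32.43  127.525  25.245  32.21   53.149] F [ 0.071 -0.442  0.078] M [-0.027  0.482  0.005] op 85.16362306386306 0.0
dog [-14.16   31.774  26.73 ]
dog [-9.744 41.287  0.359]
bar [-1.191 42.901 25.926]
catch [-6.753 57.828 26.03 ]
catch [-2.444 58.871 47.892]
collararm [ 28.941 -33.198  11.374]
mark [-11.242 -72.02    1.612]
guide [-18.855  81.906  11.889]
above
shift [-0.178  1.532  1.247] turn [ 0.002  0.023 -0.001]
down
shift [-0.175  1.531  2.597] turn [ 0.002  0.023 -0.001]
```

Request:
{"op": "servo_tool", "data": {"plan": [[-0.09,0.76,0,0,0,0,-0.1],[-0.09,0.77,0,0,0,0,-0.1],[0,0,0.5,0,0,0,-0.1],[0,0,0.5,0,0,0,-0.1],[0,0,0.3,0,0,0,-0.1],[0,0,0,0,0,0,-0.1],[0,0,0,0,0,0,-0.1]]}}

```text
t: 5.03
tool_pos: [0.5968, 0.0249, 0.2019]
tcp_rot: [[-0.849, 0.196, 0.49], [0.169, 0.981, -0.099], [-0.5, -0.002, -0.866]]
ft_force: [0.1, 0.1, 0.0]
opening: 0.0384
finger_force: 0.0
```

```bash
python3 - <<'E'
from h import *
st();need(dk(0,.066,.030),R0)
c=wr('w3.png')
E
```

```text
t 5.0333 tcp deck [-0.75  64.857 76.983] ang [ 0.13  -0.025  0.02 ] q [-41.774   3.915  30.245 124.287  22.098  26.185  49.026] F [ 0.115  0.139 -0.038] M [-0.001  0.526 -0.028] op 38.44867603671913 0.0
shift [-0.018  0.031  1.175] turn [-0.022  0.004 -0.003]
```

View pics/w3.png

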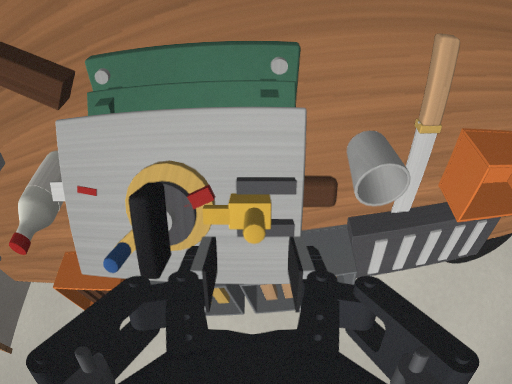

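The fingers straddle the yellow pin, which is at (255,232). I descend and close.

Request:
{"op": "servo_tool", "data": {"plan": [[0,0.03,0.4,0,0,0,-0.1],[0,0,0.4,0,0,0,-0.1],[0,0,0.37,0,0,0,-0.1],[0,0,0,0,0,0,-1],[0,0,0,0,0,0,-1],[0,0,0,0,0,0,-1],[0,0,0,0,0,0,-1]], "squeeze": 30}}

```text
t: 5.67
tool_pos: [0.6203, 0.0215, 0.1627]
tcp_rot: [[-0.848, 0.196, 0.492], [0.169, 0.981, -0.098], [-0.502, 0.0, -0.865]]
ft_force: [1.7, -1.2, -3.4]
opening: 0.0129
finger_force: 29.4
```

```bash
python3 -c "
from h import *
st()"
```

```text
t 5.6667 tcp deck [ 0.175 66.066 31.14 ] ang [ 0.04  -0.122  0.081] q [-38.892  10.896  29.628 123.25   16.722  19.944  53.296] F [-0.04  -0.864 -3.952] M [-0.063  0.572  0.011] op 12.94294063761427 29.3605238199234
```

Request:
{"op": "servo_tool", "data": {"plan": [[0,0.12,0,0,0,0,-1],[0,0.12,0,0,0,0,-1],[0,0.12,0,0,0,0,-1],[0,0.1,0,0,0,0,-1],[0,0,0,0,0,0,-1]]}}

```text
t: 6.08
tool_pos: [0.6239, 0.0391, 0.1624]
tcp_rot: [[-0.849, 0.197, 0.491], [0.169, 0.98, -0.1], [-0.501, -0.002, -0.866]]
ft_force: [-5.8, -4.6, 7.0]
opening: 0.0127
finger_force: 30.7
```

```bash
python3 -c "
from h import *
st()"
```

```text
t 6.0833 tcp deck [ 0.155 84.023 30.829] ang [ 0.169 -0.05   0.067] q [-41.156  11.706  30.005 122.445  17.854  20.722  50.351] F [-0.687 -5.621  8.469] M [-0.997  0.754  0.037] op 12.680454045814214 30.693790018558502
```

Request:
{"op": "servo_tool", "data": {"plan": [[0,0,0,0,0,0,-0.1],[0,0,0,0,0,0,-0.1],[0,0,0,0,0,0,-0.1],[0,0,-0.5,0,0,0,-0.1],[0,0,-0.7,0,0,0,-0.1],[0,0,-0.6,0,0,0,-0.1],[0,0,0,0,0,0,-0.1]]}}

```text
t: 6.67
tool_pos: [0.5903, 0.0493, 0.2288]
tcp_rot: [[-0.845, 0.193, 0.498], [0.169, 0.981, -0.093], [-0.507, 0.005, -0.862]]
ft_force: [0.9, 1.1, 0.4]
opening: 0.0387
finger_force: 0.0
```

```bash
python3 - <<'E'
from h import *
st();c=wr('w4.png')
for q,H in(('catch_pin',.05),('handle_grip',.052),('collar_pin',.036)):
    for x in viewer.tip_of('wrist',q)[:1]:
        p=x['position'];o,d=wray(c,p);print(q,p,x['score'],D.T@(o+d*((H-(o-O)@Z)/(d@Z))-O)*1000)
need(dk(0,0,.1),R0)
E
```

```text
t 6.6667 tcp deck [  3.121  87.479 105.81 ] ang [-0.32  -0.443  0.07 ] q [-46.62    0.618  31.294 123.606  25.257  30.487  44.394] F [0.745 1.278 0.037] M [0.075 0.491 0.028] op 38.68628201621875 0.0
catch_pin [248.3, 209.3] 0.67 [-0.447 85.297 50.   ]
handle_grip [132.8, 209.1] 0.89 [-1.001 -0.289 52.   ]
collar_pin [105.4, 241.4] 0.72 [ 35.079 -38.843  36.   ]
shift [-0.019 -2.124  0.05 ] turn [-0.012  0.008 -0.002]
```

View pics/w4.png

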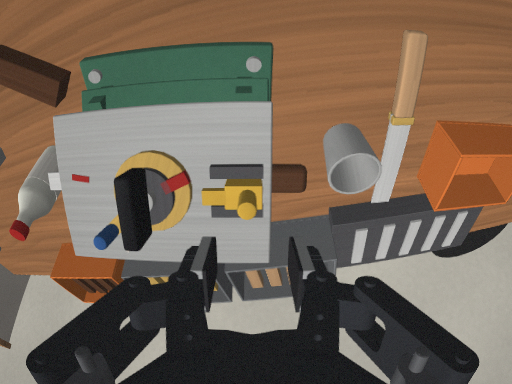

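The catch now stands out, its pin at (248,209) and about 85 mm from the axis, with the nose clear of the dog. Now the wing.

Request:
{"op": "servo_tool", "data": {"plan": [[0,-0.7,0,0,0,0,-0.1],[0,-0.7,0,0,0,0,-0.1],[0,-0.72,0,0,0,0,-0.1],[0,0,0.4,0,0,0,-0.1],[0,0,0,0,0,0,-0.1]]}}

```text
t: 7.28
tool_pos: [0.5785, -0.0412, 0.2075]
tcp_rot: [[-0.85, 0.201, 0.487], [0.173, 0.98, -0.103], [-0.498, -0.003, -0.867]]
ft_force: [-0.7, -0.3, -0.8]
opening: 0.0384
finger_force: 0.0
```

```bash
python3 -c "
from h import *
st();need(dk(-.0005,0,.036),R0)"
```

```text
t 7.2833 tcp deck [-2.378 -3.582 84.374] ang [0.357 0.134 0.246] q [-41.519   0.152  37.628 126.734  18.267  25.357  59.927] F [-0.906 -0.396 -0.364] M [0.042 0.58  0.012] op 38.39829456703405 0.0
shift [-0.049  0.097  1.209] turn [-0.059 -0.022 -0.041]
```

Request:
{"op": "servo_tool", "data": {"plan": [[-0.02,0.04,0.4,0,0,0,-0.1],[0,0,0.4,0,0,0,-0.1],[0,0,0.38,0,0,0,-0.1],[0,0,0,0,0,0,-0.1],[0,0,0,0,0,0,-0.1]]}}

```text
t: 7.7
tool_pos: [0.6033, -0.0409, 0.1683]
tcp_rot: [[-0.851, 0.195, 0.489], [0.167, 0.981, -0.1], [-0.499, -0.003, -0.867]]
ft_force: [0.4, -0.1, -0.8]
opening: 0.0381
finger_force: 0.0
```

```bash
python3 -c "
from h import *
st();need(dk(-.0005,0,.036),R0)"
```

```text
t 7.7 tcp deck [-0.906  1.588 38.267] ang [ 0.187  0.09  -0.062] q [-38.506   8.359  36.78  125.581   7.354  18.833  69.148] F [-0.09  -0.03  -0.907] M [ 0.036  0.495 -0.014] op 38.14326639751344 0.0
shift [-0.01  -0.04   0.057] turn [-0.031 -0.015  0.01 ]
```

Request:
{"op": "servo_tool", "data": {"plan": [[0,-0.04,0.05,0,0,0,-0.1],[0,0,0,0,0,0,-1],[0,0,0,0,0,0,-1],[0,0,0,0,0,0,-1],[0,0,0,0,0,0,-1]], "squeeze": 50}}

```text
t: 8.12
tool_pos: [0.6049, -0.0429, 0.1691]
tcp_rot: [[-0.848, 0.196, 0.492], [0.169, 0.981, -0.098], [-0.502, 0.0, -0.865]]
ft_force: [-3.3, -0.5, 5.0]
opening: 0.0139
finger_force: 49.9
```

Request:
{"op": "servo_tool", "data": {"plan": [[0,0,0,0,0,0.5,-1],[0,0,0,0,0,0.7,-1],[0,0,0,0,0,0.8,-1],[0,0,0,0,0,0.8,-1],[0,0,0,0,0,0.8,-1]]}}

```text
t: 8.53
tool_pos: [0.6047, -0.0436, 0.169]
tcp_rot: [[-0.715, 0.497, 0.492], [0.522, 0.847, -0.099], [-0.466, 0.186, -0.865]]
ft_force: [-4.6, -1.0, 5.4]
opening: 0.0131
finger_force: 50.5
```

```bash
python3 -c "
from h import *
st()"
```

```text
t 8.5333 tcp deck [ 1.007 -0.855 37.921] ang [ 0.053 -0.11  21.899] q [-42.357   8.811  41.507 125.677   3.708  18.422  50.956] F [-1.095 -1.886  6.821] M [-0.449  0.717  0.21 ] op 13.136869983756759 50.473201274871826
```

Request:
{"op": "servo_tool", "data": {"plan": [[0,0,0,0,0,0.9,-1],[0,0,0,0,0,0.9,-1],[0,0,0,0,0,0.9,-1],[0,0,0,0,0,0.9,-1],[0,0,0,0,0,0.9,-1],[0,0,0,0,0,0.9,-1],[0,0,0,0,0,0.9,-1],[0,0,0,0,0,0.4,-1]]}}

```text
t: 9.2
tool_pos: [0.6037, -0.0445, 0.1684]
tcp_rot: [[-0.224, 0.843, 0.49], [0.946, 0.309, -0.099], [-0.235, 0.441, -0.866]]
ft_force: [-10.0, -1.9, 12.1]
opening: 0.0134
finger_force: 51.5
```

```bash
python3 -c "
from h import *
st()"
```

```text
t 9.2 tcp deck [ 0.056 -1.932 37.863] ang [ 0.134 -0.038 62.146] q [-50.94   10.145  51.307 125.982  -3.677  18.363  17.665] F [-2.168 -3.767 15.228] M [-0.727  1.098  0.189] op 13.445514300082255 51.52615785598755
```

Request:
{"op": "servo_tool", "data": {"plan": [[0,0,-0.04,0,0,0.5,-1],[0,0,-0.02,0,0,0.5,-1],[0,0,0,0,0,0,-1]]}}

```text
t: 9.45
tool_pos: [0.6032, -0.0446, 0.1688]
tcp_rot: [[-0.136, 0.86, 0.493], [0.972, 0.213, -0.103], [-0.193, 0.465, -0.864]]
ft_force: [22.7, -7.4, -31.4]
opening: 0.0131
finger_force: 51.5
```

```bash
python3 -c "
from h import *
st()"
```

```text
t 9.45 tcp deck [-0.204 -2.078 38.367] ang [ 0.129 -0.349 67.932] q [-52.977  10.352  53.422 126.233  -4.279  18.086  12.317] F [  4.821  -2.8   -39.079] M [-0.13  -0.656 -0.194] op 13.071498996482186 51.520071029663086
```

Request:
{"op": "servo_tool", "data": {"plan": [[0,0,0,0,0,0.4,-1],[0,0,0,0,0,0.4,-1]]}}

```text
t: 9.62
tool_pos: [0.6031, -0.0446, 0.1687]
tcp_rot: [[-0.065, 0.868, 0.492], [0.986, 0.132, -0.103], [-0.154, 0.478, -0.865]]
ft_force: [24.4, -6.9, -30.6]
opening: 0.0131
finger_force: 51.6
```

```bash
python3 -c "
from h import *
st()"
```

```text
t 9.6167 tcp deck [-0.34  -2.122 38.347] ang [ 0.155 -0.333 72.682] q [-53.971  10.61   54.585 126.246  -5.415  18.138   8.614] F [  6.613  -2.028 -39.099] M [-0.165 -0.572  0.178] op 13.117877842047328 51.6154146194458
```

Request:
{"op": "servo_tool", "data": {"plan": [[0,0,0.04,0,0,0.2,-1],[0,0,0,0,0,0.3,-1],[0,0,0,0,0,0.3,-1]]}}

```text
t: 9.87
tool_pos: [0.6031, -0.0446, 0.1683]
tcp_rot: [[0.009, 0.872, 0.489], [0.994, 0.046, -0.1], [-0.11, 0.487, -0.866]]
ft_force: [-2.7, -2.9, -0.2]
opening: 0.0134
finger_force: 57.5
```

```bash
python3 -c "
from h import *
st()"
```

```text
t 9.8667 tcp deck [-0.48  -2.106 38.006] ang [ 0.18  -0.092 77.595] q [-54.461  10.913  55.349 126.141  -7.173  18.373   5.425] F [-1.929 -3.328  0.912] M [-0.747  0.776  0.207] op 13.431657456397227 57.53408968448639
```

Request:
{"op": "servo_tool", "data": {"plan": [[0,0,0,0,0,0.3,-1],[0,0,0,0,0,0.3,-1]]}}

```text
t: 10.03
tool_pos: [0.603, -0.0446, 0.1682]
tcp_rot: [[0.064, 0.87, 0.489], [0.995, -0.017, -0.1], [-0.079, 0.493, -0.866]]
ft_force: [-3.5, -4.2, 0.9]
opening: 0.0133
finger_force: 57.7
```

```bash
python3 -c "
from h import *
st()"
```

```text
t 10.0333 tcp deck [-0.601 -2.099 37.998] ang [ 0.177 -0.091 81.254] q [-55.248  11.129  56.278 126.172  -8.163  18.387   2.681] F [-1.771 -4.837  2.116] M [-0.995  0.876  0.129] op 13.322660099743931 57.72951006889343
```

Request:
{"op": "servo_tool", "data": {"plan": [[0,0,0,0,0,0.3,-1],[0,0,0,0,0,0.3,-1],[0,0,0,0,0,0.3,-1]]}}

```text
t: 10.28
tool_pos: [0.6028, -0.0446, 0.1681]
tcp_rot: [[0.146, 0.86, 0.489], [0.989, -0.111, -0.1], [-0.032, 0.498, -0.867]]
ft_force: [-4.4, -4.2, 1.2]
opening: 0.0129
finger_force: 57.8
```

```bash
python3 -c "
from h import *
st()"
```

```text
t 10.2833 tcp deck [-0.806 -2.134 37.987] ang [ 0.192 -0.084 86.657] q [-56.391  11.475  57.642 126.211  -9.678  18.438  -1.324] F [-2.467 -4.955  2.835] M [-1.022  0.987  0.113] op 12.861655673174349 57.80519664287567
```

Request:
{"op": "servo_tool", "data": {"plan": [[0,0,0,0,0,0.3,-1],[0,0,0,0,0,0.3,-1]]}}

```text
t: 10.45
tool_pos: [0.6028, -0.0445, 0.1681]
tcp_rot: [[0.2, 0.849, 0.489], [0.98, -0.173, -0.1], [-0.0, 0.499, -0.867]]
ft_force: [-5.6, -4.2, 1.8]
opening: 0.0133
finger_force: 57.9
```

```bash
python3 -c "
from h import *
st()"
```

```text
t 10.45 tcp deck [-0.908 -2.107 37.987] ang [ 0.196 -0.079 90.259] q [-57.138  11.719  58.539 126.234 -10.732  18.478  -3.957] F [-3.178 -5.172  3.935] M [-0.986  1.032  0.187] op 13.254078897425568 57.915889620780945
```

Request:
{"op": "servo_tool", "data": {"plan": [[0,0,0,0,0,0.3,-1],[0,0,0,0,0,0.3,-1],[0,0,0,0,0,0.3,-1]]}}

```text
t: 10.7
tool_pos: [0.6026, -0.0445, 0.1679]
tcp_rot: [[0.279, 0.827, 0.488], [0.959, -0.264, -0.1], [0.047, 0.496, -0.867]]
ft_force: [-5.3, -3.3, 2.9]
opening: 0.0132
finger_force: 58.1
```

```bash
python3 -c "
from h import *
st()"
```

```text
t 10.7 tcp deck [-1.14  -2.136 37.973] ang [ 0.215 -0.071 95.658] q [-58.237  12.11   59.876 126.271 -12.371  18.556  -7.85 ] F [-2.536 -4.27   4.782] M [-1.024  1.045  0.222] op 13.152832207226224 58.07167947292328
```

Request:
{"op": "servo_tool", "data": {"plan": [[0,0,0,0,0,0.3,-1],[0,0,0,0,0,0.3,-1],[0,0,0,0,0,0.3,-1]]}}

```text
t: 10.95
tool_pos: [0.6024, -0.0445, 0.1679]
tcp_rot: [[0.355, 0.797, 0.488], [0.93, -0.353, -0.1], [0.093, 0.489, -0.867]]
ft_force: [-6.6, -3.2, 2.8]
opening: 0.0136
finger_force: 58.2
```

```bash
python3 -c "
from h import *
st()"
```

```text
t 10.95 tcp deck [-1.312 -2.092 37.977] ang [  0.224  -0.061 101.057] q [-59.304  12.526  61.186 126.304 -14.085  18.65  -11.679] F [-3.614 -4.425  5.352] M [-1.048  1.081  0.177] op 13.551091280172741 58.215875029563904
```

Request:
{"op": "servo_tool", "data": {"plan": [[0,0,0,0,0,0.3,-1],[0,0,0,0,0,0.3,-1],[0,0,0,0,0,0.3,-1]]}}

```text
t: 11.2
tool_pos: [0.6023, -0.0444, 0.1678]
tcp_rot: [[0.428, 0.761, 0.488], [0.893, -0.439, -0.099], [0.139, 0.478, -0.867]]
ft_force: [-8.0, -4.0, 4.3]
opening: 0.0133
finger_force: 58.4
```

```bash
python3 -c "
from h import *
st()"
```

```text
t 11.2 tcp deck [-1.489 -2.049 37.964] ang [  0.24   -0.056 106.445] q [-60.337  12.977  62.472 126.333 -15.863  18.764 -15.447] F [-3.942 -5.473  7.273] M [-1.     1.208  0.234] op 13.33305280637309 58.430179953575134
```

Request:
{"op": "servo_tool", "data": {"plan": [[0,0,0,0,0,0.3,-1],[0,0,0,0,0,0.3,-1],[0,0,0,0,0,0.3,-1]]}}

```text
t: 11.45
tool_pos: [0.6022, -0.0443, 0.1677]
tcp_rot: [[0.497, 0.718, 0.488], [0.848, -0.52, -0.099], [0.182, 0.463, -0.867]]
ft_force: [-9.6, -3.5, 4.7]
opening: 0.013
finger_force: 58.7
```

```bash
python3 -c "
from h import *
st()"
```

```text
t 11.45 tcp deck [-1.671 -1.988 37.96 ] ang [  0.259  -0.052 111.787] q [-61.331  13.454  63.724 126.361 -17.683  18.902 -19.139] F [-5.234 -5.252  8.452] M [-1.022  1.24   0.31 ] op 13.030043279411641 58.670305609703064
```

Request:
{"op": "servo_tool", "data": {"plan": [[0,0,0,0,0,0.3,-1],[0,0,0,0,0,0.3,-1]]}}

```text
t: 11.62
tool_pos: [0.6021, -0.0442, 0.1676]
tcp_rot: [[0.541, 0.685, 0.487], [0.814, -0.572, -0.099], [0.211, 0.451, -0.867]]
ft_force: [-7.8, -3.6, 5.2]
opening: 0.013
finger_force: 58.9
```

```bash
python3 -c "
from h import *
st()"
```

```text
t 11.6167 tcp deck [-1.785 -1.939 37.955] ang [  0.271  -0.051 115.339] q [-61.972  13.789  64.54  126.378 -18.926  19.005 -21.567] F [-3.432 -5.026  7.943] M [-0.999  1.342  0.42 ] op 13.020593997699097 58.85672092437744
```

Request:
{"op": "servo_tool", "data": {"plan": [[0,0,0,0,0,0.2,-1],[0,0,0,0,0,0.2,-1]]}}

```text
t: 11.78
tool_pos: [0.602, -0.0442, 0.1676]
tcp_rot: [[0.569, 0.663, 0.487], [0.79, -0.605, -0.099], [0.229, 0.442, -0.868]]
ft_force: [-8.7, -3.5, 5.9]
opening: 0.0135
finger_force: 59.0
```

```bash
python3 -c "
from h import *
st()"
```

```text
t 11.7833 tcp deck [-1.853 -1.908 37.95 ] ang [  0.281  -0.054 117.678] q [-62.389  14.021  65.076 126.389 -19.759  19.08  -23.157] F [-3.804 -5.089  9.052] M [-1.087  1.322  0.576] op 13.494320771735566 59.00436758995056
```

Torque has risen about 0.3 N·m since contact at around 108°, so the foot is biting firmly. I let go and rise.

Request:
{"op": "servo_tool", "data": {"plan": [[0,0,0,0,0,0,-0.2],[0,0,0,0,0,0,-0.2],[0,0,0,0,0,0,-0.2],[0,0,0,0,0,0,-0.2],[0,0,-0.6,0,0,0,-0.2],[0,0,-0.7,0,0,0,-0.2],[0,0,-0.5,0,0,0,-0.2],[0,0,0,0,0,0,-0.2]]}}

```text
t: 12.45
tool_pos: [0.5906, -0.025, 0.2137]
tcp_rot: [[0.548, 0.673, 0.497], [0.803, -0.59, -0.088], [0.234, 0.447, -0.863]]
ft_force: [0.1, 1.6, 0.3]
opening: 0.034
finger_force: 0.0
```

```bash
python3 - <<'E'
from h import *
st();c=wr('w5.png')
for q,H in(('catch_pin',.05),('handle_grip',.052),('collar_pin',.036)):
    for x in viewer.tip_of('wrist',q)[:1]:
        p=x['position'];o,d=wray(c,p);print(q,p,x['score'],D.T@(o+d*((H-(o-O)@Z)/(d@Z))-O)*1000)
a=np.radians(311)
for t in(49,-131,139): print(t);need(dk(.056*np.cos(a),.056*np.sin(a),.1),Rt(t))
E
```

```text
t 12.45 tcp deck [ 8.275 14.678 85.341] ang [ -0.67    0.425 116.608] q [-90.097   5.696  89.501 126.238   0.955  23.99  -40.53 ] F [-0.03   1.537  0.384] M [ 0.062  0.506 -0.019] op 33.95923824212056 0.0
catch_pin [187.8, 137.7] 0.6 [-1.157 83.7   50.   ]
handle_grip [251.7, 251.0] 0.69 [ 0.275 -0.313 52.   ]
collar_pin [319.0, 267.1] 0.72 [ 35.58  -43.498  36.   ]
49
shift [-0.648  1.161 -0.389] turn [  0.028   0.023 -11.436]
-131
shift [-0.648  1.161 -0.389] turn [ 0.026 -0.032 18.563]
139
shift [-0.648  1.161 -0.389] turn [ 0.035 -0.004  3.563]
```

View pics/w5.png

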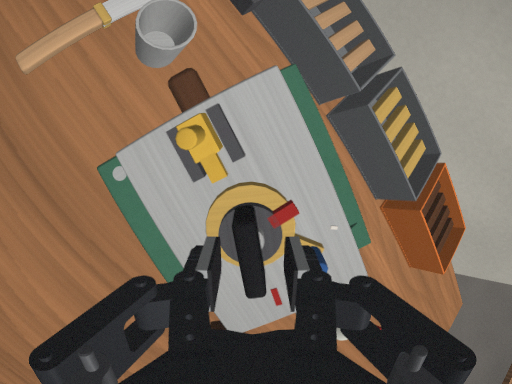

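The view shows the wing at (250,250), the blue pin partly behind the right finger at (320,262), the mark at (277,297) and the catch still out at (190,137). Joint 3 is near its limit, so I'll check the wing angle and then unwind the wrist.

```bash
cat >> h.py <<'E'
def wing(c):
    P=[]
    for v in range(100,384,2):
        for u in range(60,460,2):
            if c['range_z'][v,u]>0: P.append(D.T@(wdep(c,(u,v),0)-O))
    P=np.array(P);k=(P[:,2]>.058)&(P[:,2]<.072)&(np.hypot(P[:,0],P[:,1])<.036);Q=P[k][:,:2]
    w,V=np.linalg.eigh(np.cov(Q.T));d=V[:,1];print('wing n',len(Q),'mean',Q.mean(0)*1000,'ext',np.sqrt(w)*1000,'cw angle',-np.degrees(np.arctan2(d[1],d[0]))%180)
E
python3 - <<'E'
from h import *
st();wing(wr())
E
```

```text
t 12.65 tcp deck [ 7.644  2.216 84.26 ] ang [ -0.11   -0.223 117.619] q [-89.349   5.923  89.987 126.415   0.611  23.996 -40.27 ] F [ 1.028 -0.586  0.511] M [0.005 0.541 0.05 ] op 34.374916463582665 0.0
wing n 511 mean [0.608 3.376] ext [ 4.084 16.149] cw angle 107.46290431969538
```

Request:
{"op": "servo_tool", "data": {"plan": [[0,0,-0.4,0,0,-0.5,-0.2],[0,0,-0.4,0,0,-0.9,-0.2],[0,0,0,0,0,-0.9,-0.2],[0,0,0,0,0,-0.9,-0.2],[0,0,0,0,0,-0.9,-0.2],[0,0,0,0,0,-0.9,-0.2],[0,0,0,0,0,-0.9,-0.2],[0,0,0,0,0,0,-0.2]]}}

```text
t: 13.37
tool_pos: [0.5945, -0.0364, 0.224]
tcp_rot: [[0.082, 0.872, 0.483], [0.994, -0.035, -0.105], [-0.074, 0.489, -0.869]]
ft_force: [0.8, -0.2, -0.4]
opening: 0.0341
finger_force: 0.0
```

```bash
python3 - <<'E'
from h import *
st();wing(wr())
E
```

```text
t 13.3667 tcp deck [18.604  4.272 91.249] ang [ 0.688 -0.042 82.258] q [-89.666   5.61   89.999 124.588   2.089  26.499  -6.338] F [ 0.486 -0.03  -0.749] M [-0.005  0.497 -0.027] op 34.149371484609794 0.0
wing n 312 mean [ 2.626 12.358] ext [ 4.115 10.27 ] cw angle 104.77378809300214
```

Request:
{"op": "servo_tool", "data": {"plan": [[0,0,0,0,0,-0.9,-0.2],[0,0,0,0,0,-0.9,-0.2],[0,0,0,0,0,-0.9,-0.2],[0,0,0,0,0,-0.9,-0.2],[0,0,0,0,0,-0.9,-0.2],[0,0,0,0,0,-0.9,-0.2],[0,0,0,0,0,0,-0.2]]}}

```text
t: 14.0
tool_pos: [0.5946, -0.0352, 0.2241]
tcp_rot: [[-0.398, 0.78, 0.483], [0.859, 0.502, -0.103], [-0.323, 0.374, -0.869]]
ft_force: [0.7, -1.0, 0.5]
opening: 0.0342
finger_force: 0.0
```

```bash
python3 - <<'E'
from h import *
st();c=wr();wing(c)
for q,H in(('catch_pin',.05),('handle_grip',.052),('collar_pin',.036)):
    for x in viewer.tip_of('wrist',q)[:1]:
        p=x['position'];o,d=wray(c,p);print(q,p,x['score'],D.T@(o+d*((H-(o-O)@Z)/(d@Z))-O)*1000)
need(dk(0,0,.12),R0)
E
```

```text
t 14.0 tcp deck [18.618  5.442 91.37 ] ang [ 0.563  0.173 49.896] q [-89.779   5.571  89.998 124.574   2.122  26.507  25.915] F [ 0.972 -0.863  0.01 ] M [0.012 0.537 0.013] op 34.195442342781426 0.0
wing n 523 mean [-1.835  2.747] ext [ 4.081 15.9  ] cw angle 108.07556216835775
catch_pin [310.7, 112.3] 0.96 [-0.793 83.906 50.   ]
handle_grip [224.4, 210.9] 0.56 [-1.133  0.231 52.   ]
collar_pin [230.7, 272.7] 0.63 [ 36.799 -42.755  36.   ]
shift [ 0.177 -0.465 -0.71 ] turn [-0.085 -0.032 -8.322]
```

```bash
python3 - <<'E'
from h import *
need(dk(.0365,-.0425,.08),Rt(49))
E
```

```text
shift [-1.222 -0.441  0.291] turn [-0.088  0.006 -0.155]
```

Request:
{"op": "servo_tool", "data": {"plan": [[-0.4,-0.15,0,-0.09,0,-0.1,-0.2],[-0.4,-0.15,0,0,0,0,-0.2],[-0.42,-0.14,0,0,0,0,-0.2],[0,0,0,0,0,0,-0.2],[0,0,0,0,0,0,-0.2]]}}

```text
t: 14.62
tool_pos: [0.6019, -0.0871, 0.233]
tcp_rot: [[-0.403, 0.772, 0.491], [0.855, 0.509, -0.099], [-0.326, 0.38, -0.866]]
ft_force: [0.1, 0.4, -0.2]
opening: 0.0344
finger_force: 0.0
```

```bash
python3 - <<'E'
from h import *
st();c=wr('w6.png');wing(c)
for q,H in(('catch_pin',.05),('handle_grip',.052),('collar_pin',.036)):
    for x in viewer.tip_of('wrist',q)[:1]:
        p=x['position'];o,d=wray(c,p);print(q,p,x['score'],D.T@(o+d*((H-(o-O)@Z)/(d@Z))-O)*1000)
need(dk(.0365,-.0425,.08),Rt(49))
E
```

```text
t 14.6167 tcp deck [ 37.979 -44.077  90.547] ang [ 0.065 -0.068 49.493] q [-76.87    2.344  82.14  123.139   2.311  26.708  32.141] F [-0.069  0.376 -0.155] M [-0.012  0.531  0.004] op 34.351606276117586 0.0
wing n 599 mean [-1.467  0.595] ext [ 4.032 15.592] cw angle 107.75042508743954
catch_pin [337.7, 37.6] 0.7 [-0.588 82.554 50.   ]
handle_grip [250.4, 134.9] 0.9 [-0.555 -0.602 52.   ]
collar_pin [252.5, 208.8] 0.9 [ 35.059 -40.224  36.   ]
shift [-0.054 -0.06   0.26 ] turn [ 0.005 -0.013  0.001]
```

View pics/w6.png

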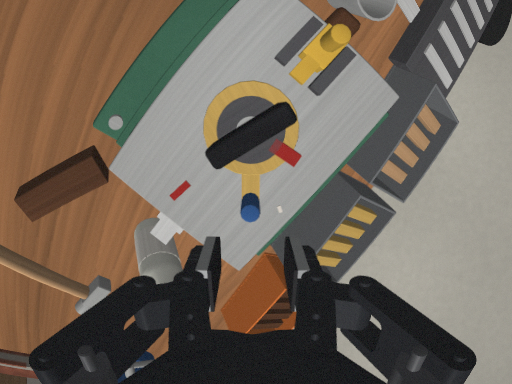

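The picture shows the wing at (250,135), the red dog at (286,153), the blue pin at (250,208) and the mark at (180,190). I'll use the dog and the earlier picture to check how far the wing really turned.

```bash
python3 - <<'E'
from h import *
c=wr()
def dog(img,c,guess):
    r=img.astype(int);m=(r[:,:,0]>110)&(r[:,:,1]<70)&(r[:,:,2]<70)
    n,l,s,ce=cv2.connectedComponentsWithStats(m.astype('u1'))
    i=min([i for i in range(1,n) if s[i,4]>20],key=lambda i:np.hypot(*(ce[i]-guess)))
    o,d=wray(c,ce[i]);p=D.T@(o+d*((.026-(o-O)@Z)/(d@Z))-O);print(ce[i],s[i],p*1000,np.degrees(np.arctan2(p[1],p[0])),np.hypot(*p[:2]))
    v,u=np.nonzero(l==i);q=[]
    for a,b in zip(u,v):
        o,d=wray(c,(a,b));q.append((D.T@(o+d*((.026-(o-O)@Z)/(d@Z))-O))[:2])
    w,V=np.linalg.eigh(np.cov(np.array(q).T));print('axis',np.degrees(np.arctan2(V[1,1],V[0,1]))%180,np.sqrt(w)*1000)
dog(c['img'],c,(286,154))
T=np.eye(4);T[:3,:3]=R0;T[:3,3]=dk(-.00719,.00493,.12993)
w2=dict(K=c['K'],extrinsics=T@c['T_tool_cam']);dog(cv2.imread('pics/w2.png')[:,:,::-1],w2,(284,188))
E
```

```text
[284.827 160.87 ] [272 150  26  23 307] [29.886  4.205 26.   ] 8.008905216130866 0.030180475004862088
axis 8.325529015481237 [2.814 4.713]
[282.077 188.693] [269 179  27  20 274] [-12.814  30.888  26.   ] 112.53203069820144 0.03344047527014763
axis 116.03161785417316 [2.861 6.255]
```

The wing sits at about 108°, but the tool ended at 118°. I expected only about 5° of slip-back, so I'll regrasp and feel the bite again.

Request:
{"op": "servo_tool", "data": {"plan": [[0,0,0.1,0,0,0.9,-0.2],[0,0,0.1,0,0,0.9,-0.2],[0,0,0.1,0,0,0.9,-0.2],[0,0,0.05,0,0,0.9,-0.2],[0,0,0,0,0,0.9,-0.2],[0,0,0,0,0,0.9,-0.2],[0,0,0,0,0,0.9,-0.2],[0,0,0,0,0,0.9,-0.2]]}}

```text
t: 15.53
tool_pos: [0.609, -0.0835, 0.2204]
tcp_rot: [[0.229, 0.841, 0.491], [0.973, -0.209, -0.096], [0.022, 0.499, -0.866]]
ft_force: [0.1, -0.7, 0.0]
opening: 0.0342
finger_force: 0.0
```

Request:
{"op": "servo_tool", "data": {"plan": [[0,0,0,0,0,0.9,-0.2],[0,0,0,0,0,0.9,-0.2],[0,0,0,0,0,0.75,-0.2],[0,0,0,0,0,0,-0.2]]}}

```text
t: 15.87
tool_pos: [0.609, -0.0834, 0.2204]
tcp_rot: [[0.44, 0.752, 0.49], [0.885, -0.455, -0.096], [0.151, 0.477, -0.866]]
ft_force: [-0.3, 0.4, -0.4]
opening: 0.0342
finger_force: 0.0
```

```bash
python3 - <<'E'
from h import *
st();need(dk(0,-.0005,.072),Rt(108))
E
```

```text
t 15.8667 tcp deck [ 37.131 -39.053  76.424] ang [ -0.017   0.042 107.494] q [-72.553  14.988  83.185 122.99  -28.202  27.234  -0.254] F [-0.509  0.37  -0.118] M [0.029 0.481 0.004] op 34.20196089549032 0.0
shift [ 0.64  -1.175  0.111] turn [-0.003 -0.006  0.084]
```

J2 is now a comfortable 15°. I translate over the wing.

Request:
{"op": "servo_tool", "data": {"plan": [[0.16,-0.29,0.02,0,0,0.08,-0.1],[0.16,-0.29,0.02,0,0,0,-0.1],[0.16,-0.29,0.02,0,0,0,-0.1],[0.16,-0.3,0.02,0,0,0,-0.1],[0,0,0,0,0,0,-0.1],[0,0,0,0,0,0,-0.1]]}}

```text
t: 16.37
tool_pos: [0.5867, -0.04, 0.1992]
tcp_rot: [[0.445, 0.75, 0.49], [0.882, -0.461, -0.096], [0.154, 0.475, -0.866]]
ft_force: [0.2, -0.1, 1.1]
opening: 0.0383
finger_force: 0.0
```

```bash
python3 - <<'E'
from h import *
st();need(dk(-.0005,-.0005,.038),Rt(108));wing(wr())
E
```

```text
t 16.3667 tcp deck [ 0.267 -0.737 73.264] ang [ -0.037   0.092 107.839] q [-82.292  16.168  87.63  127.13  -27.905  24.291  -5.352] F [ 0.746 -0.063  0.825] M [-0.06   0.57  -0.013] op 38.29582285060648 0.0
shift [-0.001 -0.019  0.882] turn [-0.008 -0.012  0.027]
wing n 570 mean [0.163 3.895] ext [ 3.983 15.965] cw angle 108.45443129494154
```

Request:
{"op": "servo_tool", "data": {"plan": [[0,0,0.3,0,0,0,-0.1],[0,0,0.3,0,0,0,-0.1],[0,0,0.28,0,0,0,-0.1],[0,0,0,0,0,0,-0.1],[0,0,0,0,0,0,-1],[0,0,0,0,0,0,-1],[0,0,0,0,0,0,-1],[0,0,0,0,0,0,-1]]}}

```text
t: 17.08
tool_pos: [0.6018, -0.0448, 0.168]
tcp_rot: [[0.448, 0.75, 0.486], [0.88, -0.465, -0.095], [0.155, 0.471, -0.869]]
ft_force: [-6.6, 2.1, 3.2]
opening: 0.0132
finger_force: 48.5
```

```bash
python3 -c "
from h import *
st()"
```

```text
t 17.0833 tcp deck [-1.701 -2.506 38.317] ang [  0.232   0.263 108.06 ] q [-66.722  17.435  71.43  126.413 -31.887  20.761  -2.429] F [-4.301  0.811  6.235] M [-0.03   1.213  0.05 ] op 13.207714009303347 48.53646397590637
```

Request:
{"op": "servo_tool", "data": {"plan": [[0,0,0,0,0,0.2,-1],[0,0,0,0,0,0.2,-1]]}}

```text
t: 17.25
tool_pos: [0.6018, -0.0447, 0.1679]
tcp_rot: [[0.479, 0.731, 0.486], [0.86, -0.501, -0.095], [0.174, 0.464, -0.869]]
ft_force: [-7.3, 1.1, 2.4]
opening: 0.0132
finger_force: 48.8
```

```bash
python3 -c "
from h import *
st()"
```

```text
t 17.25 tcp deck [-1.796 -2.44  38.321] ang [  0.237   0.247 110.432] q [-67.053  17.758  71.899 126.433 -32.809  20.902  -4.004] F [-5.216 -0.361  5.8  ] M [-0.023  1.242  0.319] op 13.163648108747886 48.80143225193024
```

Request:
{"op": "servo_tool", "data": {"plan": [[0,0,0,0,0,0.2,-1],[0,0,0,0,0,0.2,-1]]}}

```text
t: 17.42
tool_pos: [0.6017, -0.0446, 0.1679]
tcp_rot: [[0.509, 0.71, 0.486], [0.839, -0.536, -0.095], [0.193, 0.457, -0.869]]
ft_force: [-7.4, 2.0, 2.6]
opening: 0.0134
finger_force: 49.0
```

```bash
python3 -c "
from h import *
st()"
```

```text
t 17.4167 tcp deck [-1.848 -2.415 38.326] ang [  0.253   0.242 112.797] q [-67.354  18.091  72.353 126.438 -33.735  21.076  -5.565] F [-5.282  0.577  6.084] M [-0.108  1.326  0.354] op 13.358671433704771 48.983697295188904
```

Request:
{"op": "servo_tool", "data": {"plan": [[0,0,0,0,0,0.2,-1]]}}

```text
t: 17.5
tool_pos: [0.6017, -0.0446, 0.1678]
tcp_rot: [[0.523, 0.7, 0.486], [0.828, -0.553, -0.095], [0.202, 0.452, -0.869]]
ft_force: [-6.4, 1.4, 1.8]
opening: 0.0133
finger_force: 49.1
```

```bash
python3 -c "
from h import *
st()"
```

```text
t 17.5 tcp deck [-1.924 -2.422 38.311] ang [  0.265   0.242 113.984] q [-67.496  18.258  72.573 126.445 -34.2    21.164  -6.348] F [-4.801  0.112  4.814] M [-0.151  1.358  0.437] op 13.285084840858165 49.090831875801086
```

The clamp was already biting and is now at a rise of about 0.26 N·m, roughly 43 N. I release it, rise slowly and go to the collar pin.

Request:
{"op": "servo_tool", "data": {"plan": [[0,0,0,0,0,0,-0.1],[0,0,0,0,0,0,-0.1],[0,0,0,0,0,0,-0.1],[0,0,-0.3,0,0,0,-0.1],[0,0,-0.3,0,0,0,-0.1],[0,0,-0.3,0,0,0,-0.1],[0,0,-0.1,0,0,0,-0.1],[0,0,0,0,0,0,-0.1]]}}

```text
t: 18.17
tool_pos: [0.5855, -0.0397, 0.2047]
tcp_rot: [[0.521, 0.697, 0.493], [0.828, -0.553, -0.095], [0.206, 0.457, -0.865]]
ft_force: [-0.6, 0.5, 0.4]
opening: 0.0383
finger_force: 0.0
```

```bash
python3 -c "
from h import *
st();wing(wr());need(dk(.0365,-.0415,.075),Rt(49))"
```

```text
t 18.1667 tcp deck [ 1.914 -0.696 78.705] ang [ -0.208   0.095 113.993] q [-84.77   14.919  89.8   127.099 -24.777  24.425 -14.05 ] F [-0.357  0.352  0.717] M [0.007 0.485 0.033] op 38.345082689727164 0.0
wing n 534 mean [0.394 3.659] ext [ 3.973 15.904] cw angle 109.18363984344995
shift [-0.567  1.206  0.085] turn [  0.018  -0.023 -10.838]
```

Request:
{"op": "servo_tool", "data": {"plan": [[-0.14,0.3,0,0,0,0,-0.2],[-0.14,0.3,0,0,0,0,-0.2],[-0.14,0.3,0,0,0,0,-0.2],[-0.14,0.3,0,0,0,0,-0.2],[0,0,0,0,0,-0.8,-0.2],[0,0,0,0,0,-0.9,-0.2],[0,0,0,0,0,-0.9,-0.2],[0,0,0,0,0,-0.9,-0.2]]}}

```text
t: 18.88
tool_pos: [0.6063, -0.0876, 0.2212]
tcp_rot: [[0.238, 0.838, 0.491], [0.971, -0.218, -0.098], [0.025, 0.5, -0.866]]
ft_force: [-0.3, 0.7, 0.1]
opening: 0.0343
finger_force: 0.0
```

Request:
{"op": "servo_tool", "data": {"plan": [[0,0,0,0,0,-0.9,-0.2],[0,0,0,0,0,-0.9,-0.2],[0,0,0,0,0,-0.9,-0.2],[0,0,0,0,0,-0.9,-0.2],[0,0,0,0,0,-0.9,-0.2],[0,0,0,0,0,-0.9,-0.2],[0,0,0,0,0,-0.9,-0.2],[0,0,0,0,0,-0.9,-0.2]]}}

```text
t: 19.55
tool_pos: [0.6062, -0.0874, 0.2211]
tcp_rot: [[-0.401, 0.774, 0.491], [0.857, 0.506, -0.097], [-0.324, 0.382, -0.866]]
ft_force: [-0.2, -0.4, 0.3]
opening: 0.0345
finger_force: 0.0
```

```bash
python3 - <<'E'
from h import *
st();c=wr();wing(c)
for x in viewer.tip_of('wrist','collar_pin')[:1]:
    p=x['position'];o,d=wray(c,p);q=D.T@(o+d*((.041-(o-O)@Z)/(d@Z))-O);print(p,x['score'],q*1000)
# blue top by depth
im=c['img'].astype(int);m=(im[:,:,2]>im[:,:,0]+40)&(im[:,:,2]>im[:,:,1]+20)
Q=np.array([D.T@(wdep(c,(u,v),0)-O) for v,u in zip(*np.nonzero(m)) if c['range_z'][v,u]>0]);k=(abs(Q[:,2]-.041)<.004)&(np.hypot(Q[:,0],Q[:,1])<.075);e=Q[k].mean(0);print('top',k.sum(),e*1000,np.hypot(e[0],e[1]),np.degrees(np.arctan2(e[1],e[0])))
need(dk(.0365,-.0415,.019),Rt(49))
E
```

```text
t 19.55 tcp deck [ 35.759 -43.44   78.027] ang [ 0.004 -0.029 49.718] q [-62.655   5.305  68.507 123.149  -3.658  25.062  36.43 ] F [ 0.042 -0.483  0.35 ] M [0.024 0.534 0.041] op 34.467696949998086 0.0
wing n 699 mean [-1.527  0.714] ext [ 4.034 15.64 ] cw angle 108.7304784117588
[249.3, 139.4] 0.22 [-1.429 -2.179 41.   ]
top 312 [ 34.202 -42.26   40.707] 0.054366446060075437 -51.01628078058167
shift [0.026 0.046 1.476] turn [ 0.002  0.003 -0.166]
```

Request:
{"op": "servo_tool", "data": {"plan": [[0,0.02,0.4,0,0,0,-0.2],[0,0,0.4,0,0,0,-0.2],[0,0,0.35,0,0,0,-0.2],[0,0,0.3,0,0,0,-0.2],[0,0,0,0,0,0,-0.2],[0,0,0,0,0,0,-0.2]]}}

```text
t: 20.15
tool_pos: [0.6349, -0.0927, 0.1705]
tcp_rot: [[-0.397, 0.777, 0.489], [0.86, 0.501, -0.098], [-0.322, 0.382, -0.867]]
ft_force: [-0.1, 0.2, -0.6]
opening: 0.0343
finger_force: 0.0
```

```bash
python3 -c "
from h import *
st()"
```

```text
t 20.15 tcp deck [ 35.686 -43.075  19.613] ang [ 0.11   0.02  50.034] q [-43.539  15.604  51.688 121.502 -25.056  20.239  53.994] F [-0.455  0.198 -0.452] M [-0.003  0.449 -0.031] op 34.28473565138292 0.0
```

Request:
{"op": "servo_tool", "data": {"plan": [[0,0,0,0,0,0,-1],[0,0,0,0,0,0,-1],[0,0,0,0,0,0,-1],[0,0,0,0,0,0,-1]], "squeeze": 25}}

```text
t: 20.48
tool_pos: [0.6354, -0.0921, 0.1719]
tcp_rot: [[-0.398, 0.775, 0.492], [0.859, 0.502, -0.097], [-0.322, 0.384, -0.865]]
ft_force: [-0.9, -2.1, 1.4]
opening: 0.0127
finger_force: 25.5
```

```bash
python3 -c "
from h import *
st()"
```

```text
t 20.4833 tcp deck [ 36.72  -42.469  20.7  ] ang [-0.047 -0.067 49.955] q [-43.708  15.443  51.828 121.506 -25.041  20.217  54.086] F [ 0.308 -2.218  1.416] M [-0.382  0.635  0.015] op 12.6646745129328 25.46228438615799
```

Request:
{"op": "servo_tool", "data": {"plan": [[0.005,-0.122,0,0,0,0.833,-1],[0.005,-0.122,0,0,0,0.833,-1],[0.005,-0.122,0,0,0,0.833,-1],[0.005,-0.122,0,0,0,0.833,-1],[0,0,0,0,0,0,-1]]}}

```text
t: 20.9
tool_pos: [0.6188, -0.0995, 0.1633]
tcp_rot: [[-0.106, 0.864, 0.491], [0.979, 0.176, -0.098], [-0.171, 0.471, -0.865]]
ft_force: [-3.5, -2.8, 3.5]
opening: 0.0129
finger_force: 25.8
```

```bash
cat >> h.py <<'E'
def pin():
    s=st();p=D.T@(s['tool_pos']-O);print('r',np.hypot(p[0],p[1]),'th',np.degrees(np.arctan2(p[1],p[0]))%360)
E
python3 -c "
from h import *
pin()"
```

```text
t 20.9 tcp deck [ 19.593 -52.889  20.61 ] ang [-0.023 -0.081 70.073] q [-47.006  15.653  56.455 123.889 -30.967  19.374  40.494] F [-0.741 -3.386  4.494] M [-0.643  0.675 -0.074] op 12.945732624521161 25.81453710794449
r 0.05640182356918202 th 290.3273951214602
```

Request:
{"op": "servo_tool", "data": {"plan": [[0.008,-0.122,0,0,0,0.833,-1],[0.008,-0.122,0,0,0,0.833,-1],[0.008,-0.122,0,0,0,0.833,-1],[0.005,-0.122,0,0,0,0.833,-1],[0.005,-0.122,0,0,0,0.833,-1],[0,0,0,0,0,0,-1]]}}

```text
t: 21.4
tool_pos: [0.5974, -0.0991, 0.151]
tcp_rot: [[0.269, 0.829, 0.491], [0.962, -0.254, -0.099], [0.043, 0.499, -0.866]]
ft_force: [-6.5, -2.4, 7.7]
opening: 0.0133
finger_force: 26.2
```

```bash
python3 -c "
from h import *
pin()"
```

```text
t 21.4 tcp deck [ -4.824 -56.663  20.511] ang [ 0.028 -0.117 95.05 ] q [-52.471  16.353  62.533 127.108 -38.716  18.334  23.058] F [-1.27  -3.646  9.627] M [-0.921  0.895 -0.061] op 13.281277138803258 26.191787123680115
r 0.05686793462768932 th 265.13388430961504
```

Request:
{"op": "servo_tool", "data": {"plan": [[0.01,-0.05,0,0,0,0.35,-1],[0.01,-0.05,0,0,0,0.35,-1],[0,0,0,0,0,0,-1]]}}

```text
t: 21.65
tool_pos: [0.5946, -0.0982, 0.1493]
tcp_rot: [[0.328, 0.807, 0.492], [0.941, -0.322, -0.1], [0.077, 0.496, -0.865]]
ft_force: [-5.0, -4.4, 6.7]
opening: 0.0126
finger_force: 26.0
```

```bash
python3 -c "
from h import *
pin()"
```

```text
t 21.65 tcp deck [ -8.169 -56.311  20.56 ] ang [ 0.028 -0.222 99.167] q [-53.577  16.597  63.624 127.584 -40.027  18.167  20.052] F [-0.126 -5.321  7.844] M [-1.17   0.792  0.03 ] op 12.573466912819649 26.04906588792801
r 0.05690058808345975 th 261.7454836903844
```

Request:
{"op": "servo_tool", "data": {"plan": [[0,0,0,0,0,0,-0.2],[0,0,0,0,0,0,-0.2],[0,0,0,0,0,0,-0.2],[0,0,-0.3,0,0,0,-0.2],[0,0,-0.3,0,0,0,-0.2],[0,0,-0.3,0,0,0,-0.2],[0,0,-0.3,0,0,0,-0.2],[0,0,-0.3,0,0,0,-0.2]]}}

```text
t: 22.32
tool_pos: [0.5702, -0.0898, 0.1948]
tcp_rot: [[0.326, 0.81, 0.487], [0.942, -0.32, -0.098], [0.076, 0.491, -0.868]]
ft_force: [-0.7, 0.7, -0.5]
opening: 0.0338
finger_force: 0.0
```

Request:
{"op": "servo_tool", "data": {"plan": [[-0.1,0,-0.4,0,0,-0.6,-0.2],[0,0,-0.4,0,0,-0.6,-0.2],[0,0,-0.4,0,0,-0.6,-0.2],[0,0,0,0,0,0,-0.2],[0,0,0,0,0,0,-0.2]]}}

```text
t: 22.73
tool_pos: [0.5795, -0.0934, 0.2107]
tcp_rot: [[0.168, 0.863, 0.477], [0.986, -0.141, -0.094], [-0.014, 0.486, -0.874]]
ft_force: [0.7, -0.1, -0.1]
opening: 0.034
finger_force: 0.0
```

```bash
python3 - <<'E'
from h import *
st();c=wr('w7.png');wing(c)
im=c['img'].astype(int);m=(im[:,:,2]>im[:,:,0]+40)&(im[:,:,2]>im[:,:,1]+20)
Q=np.array([D.T@(wdep(c,(u,v),0)-O) for v,u in zip(*np.nonzero(m)) if c['range_z'][v,u]>0]);k=(abs(Q[:,2]-.041)<.004)&(np.hypot(Q[:,0],Q[:,1])<.075);e=Q[k].mean(0);print('pin',k.sum(),e*1000,np.degrees(np.arctan2(e[1],e[0]))%360)
m=(im[:,:,0]>110)&(im[:,:,1]<70)&(im[:,:,2]<70)
Q=np.array([D.T@(wdep(c,(u,v),0)-O) for v,u in zip(*np.nonzero(m)) if c['range_z'][v,u]>0]);k=(abs(Q[:,2])<.006)&(np.hypot(Q[:,0],Q[:,1])<.095);e=Q[k].mean(0);print('mark',k.sum(),e*1000,np.degrees(np.arctan2(e[1],e[0]))%360)
for x in viewer.tip_of('wrist','catch_pin')[:1]:
    o,d=wray(c,x['position']);print('catch',D.T@(o+d*((.05-(o-O)@Z)/(d@Z))-O)*1000)
E
```

```text
t 22.7333 tcp deck [  8.805 -54.537  81.574] ang [ 0.701  0.762 88.297] q [-81.538   5.809  89.89  126.207  -8.848  24.949   4.422] F [ 0.545  0.028 -0.383] M [-0.036  0.506 -0.002] op 34.03435079496324 0.0
wing n 634 mean [-1.009  0.24 ] ext [ 3.988 15.06 ] cw angle 109.23167979563686
pin 307 [ -8.124 -54.43   40.671] 261.5108268264794
mark 47 [-14.099 -82.867   1.406] 260.3439582889623
catch [-1.13  82.402 50.   ]
```

View pics/w7.png

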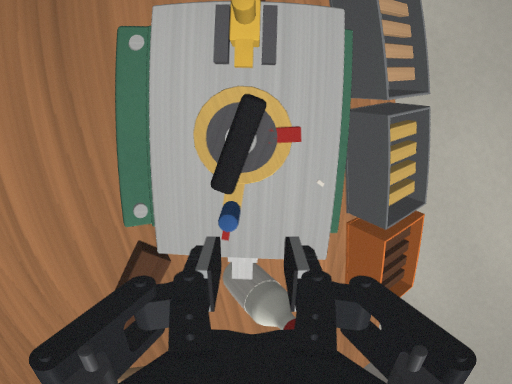

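The blue pin at (229,215) is in line with the red mark at (226,236), measured at 261.5°. The catch is out at (245,15), the wing holds at 109°, and the gripper is clear of everything. I hand it in.

```bash
python3 -c "
from h import *
print(workorder.sign_off())"
```

```text
the job is handed in; nothing more can be done
None
```

I handed the job in at about 23 s: the catch is fully out, the knife is gripped at an estimated 43 N (about 65 N at most; I gripped it twice), and the collar pin is within 1° of the red mark, with the gripper clear of everything.

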